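# Draw the soap dish's drip tray out on the glass ledge

### The arm

A 7-joint arm with a two-finger parallel gripper is mounted at the origin on the work surface. World frame = base frame: x ahead of the robot, y to its left, z up, the work surface at z = 0. Lengths are in m, angles in rad, forces in N, time in s.
With the tool pointing down it reaches from about 0.4 to 0.875 m from the base axis. Payload 4.4 kg.
Tool frame: the origin (TCP) lies on the mounting face of the last link; the fingertips stand 173 mm ahead of it and the grasp point (between the pads) lies 155 mm ahead of it (tcp_to_grasp is the distance from the TCP to the grasp point, in m); z points along the fingers, y is the line along which they close (so a half turn about z gives the same grasp; the last joint's range is limited). The gripper opens to 85 mm and grips with 20 to 120 N. Pads are 22 mm wide; open, the fingers measure 114 mm over their backs; the gripper's body (76 mm by 85 mm) begins 54 mm behind the grasp point. The pads swing forward as they close: fully open they stand 13 mm farther back than shut.
Start: joints at [1.125, 0.628, 0.038, 1.517, -0.027, 0.996, -0.02], TCP at [0.241, -0.604, 0.405] pointing down, gripper open.
Joint ranges: [-3.06, 3.06], [-0.37, 2.12], [-1.25, 1.32], [0.18, 2.47], [-1.1, 4.24], [0.23, 1.98], [-2.94, 2.94]. Speed limits (rad/s): [2.57, 2.57, 3.14, 3.14, 3.14, 3.14, 3.14].

### API

Orientations are given as a unit quaternion [x, y, z, w].
In Python, from plant import state, get_image, camera_info, hand_in, tcp_to_grasp gives the robot as it stands.
- The arm moves only by the shell command python3 -m jog 'ROWS' [OPENING]. ROWS is JSON, a list of rows, each an object with "delta_pos": the shift along the world's x, y, z in cm, a list of three; "twist": the turn about the world's z in degrees. In form: [{"delta_pos": [tx, ty, tz], "twist": twist}, ...]. A call has 1 to 20 rows; each row is the pose to reach, as a shift and turn from the pose commanded when the call began; what a row does not reach only later rows make up. A row lasts 1/8 s, in which the tool goes at most 62.5 mm and 10.7 degrees, less where a joint would pass 70% of its speed; a pose out of reach is approached as far as the arm can. A call with a gripper value outside its range is refused whole. OPENING is the opening, from 0 (shut) to 1 (fully open), set as the call begins (- or left out, the last holds). The fingers move at their own pace and stop on an object; the grip force is fixed at half the most. Time passes only in rows, so rows that repeat a pose let the fingers close. It gives the time, the measured TCP pose, the force, the opening and the grip force at its end, in the units of the state.
- state(): the state, without advancing time (a new reading comes with each control period).
- get_image(name): name is "side" or "top" or "wrist"; returns the picture (480x640x3 uint8, red, green, blue); there is no depth.
- camera_info(name): a dict with "camera_matrix" (3x3 intrinsics, pixels), "R" (3x3) and "t" (3): a world point X has camera coordinates R X + t; the wrist camera has in their place "mount" (4x4, takes a point from camera to tool coordinates, whose origin is the TCP and whose axes are the flange's). Camera axes: x right, y down, z forward; pixel columns grow to the right and rows downward; lengths in m; the calibration is good to about 2 mm. The wrist camera is an equidistant fisheye: a pixel r from the principal point sees the ray r / f radians off the axis. A picture is of the moment at which its call begins: read the wrist's pose just before it. camera_info takes no time and is no camera call.
- hand_in(): hands the job in; it is judged then, once.
The state is a dict: "t": time; "joint_positions": joint angles; "joint_velocities": joint speeds; "joint_efforts": joint torques, N m; "tool_pos": TCP position; "eef_rot": TCP orientation; "ft_force": force on the tool from outside, world axes, zero at the start; "moment": the same for the moment, N m; "gripper_width": finger opening in m; "grip_force": force on a finger pad.
Only numpy, scipy, OpenCV 4.12 (cv2) and the standard library are available. Lean on these libraries where they do the work, as an engineer would, in place of code of your own. Each camera call takes 0.05 s, during which the arm holds its last target. There are 200 camera calls.

### The job

The drip tray under the soap dish needs emptying: hook a fingertip behind the tray's raised lip and draw the tray out along its runners until it is fully out at its stop, then take the hand away. Do it with the fingertip behind the lip only, without pinching or pushing the lip's front, and let the dish stay standing where it is with the soap lying on its grid. Leave the jar, the toothbrush case and the comb as they are; nothing is to be picked up.

Things in the scene. Friction and masses are not known exactly. Their poses are not given: they have to be found in the camera images.
- shelf: Fixed thick glass shelf, 210 (x) x 740 (y) x 12 mm, on steel brackets. Origin at counter level (z = 0) under the middle of the glass; glass top 100 mm above it. Its -x edge is the open front; its +x side faces a low tiled wall (face 110 mm from the origin, top 123 mm above the counter). A small mirror rises to 0.29 m behind the shelf's -y end.
- soap_dish: Stainless soap dish standing loose on the glass on rubber feet, 0.55 to 0.8 kg: housing 100 (x) x 118 (y) x 40 mm high, wire grid on top (39 mm up). Origin: centre of its underside; z up; front face at x = -50 mm. The drip tray runs out of the front along -x. Pulled on past the tray's stop, the whole dish slides (at about 5 N); a push down on the tray's front tips it.
- drip_tray (a joint): How far the tray is drawn out along the dish's -x axis: 0 = pushed home, 0.055 m = fully out at its stop. It starts up to 12 mm out, slides with about 1 N of friction and stays where it is left. An open pan 100 mm wide; floor's upper face 10 mm, side walls (2.4 mm thick) 24 mm, front lip 32 mm above the dish's underside.
- lip (a point): Middle of the top edge of the tray's lip, on its inner face (the one a fingertip hooks). Moves with the tray, has the dish's axes. The lip, an upright sheet 100 mm wide and 3 mm thick, lies on the -x side of this point; on the +x side is the gap to the housing, open from above: 36 mm plus the joint's value long, 95 mm wide, 22 mm deep to the tray's floor.
- tray_front: The plain front plate of the tray, 108 (y) x 21 (z) x 2 mm thick, welded on the front of the lip, top edge 3 mm below the lip's top. The origin is its centre; its -x face is the front. It is not to be pinched or pushed.
- soap: Cream bar of soap, 52 (x) x 80 (y) x 24 mm, about 0.1 kg, lying loose on the dish's grid; the origin is the centre of its underside.
- jar: White round cosmetic jar with a screw lid, 62 mm across, 50 mm high, standing loose on the glass; the origin is the centre of its underside. Leave it alone.
- brush_case: Pink plastic toothbrush case with hinged lid, shut, 195 mm long (along its y axis), 40 mm wide, 26 mm high, lying loose on the glass; the origin is the centre of its underside. Leave it alone.
- comb: Wooden comb 170 mm long (along its y axis), 40 mm wide, 7 mm thick, lying loose on the glass in front of the toothbrush case; the origin is near its middle, at its underside. Leave it alone.
Things that resemble listed ones, but are neither listed nor needed, are in the scene too. What is shaped like the soap but blue or pink is not meant.

How it is judged:
At the end, for the whole second after the job is handed in: The drip tray is drawn out to within 7 mm of its stop (joint at least 0.048 of 0.055 m) and at rest; the dish stands flat and at rest within 20 mm of where it stood, the soap lies flat on its grid (within 30 mm of its middle), and jar, toothbrush case and comb are within 20 mm of where they were (value of joint drip_tray above 0.048 m and velocity of joint drip_tray between -0.01 and 0.01 m/s and distance of each of soap_dish, jar, brush_case, comb from where it was at the start of the episode below 0.02 m and angle between soap_dish's own z axis and vertical below 0.04 rad and linear speed of soap_dish below 0.01 m/s and horizontal distance between soap and soap_dish below 0.03 m and z of soap in the frame of soap_dish between 0.034 and 0.044 m); the robot touches nothing.
It fails at once if the front plate of the tray is pressed with more than 3 N: the lip is pinched or pushed instead of hooked from behind (contact force between the fingers and tray_front above 3 N).
It fails at once if the soap dish is dragged more than 25 mm, tipped by more than 0.15 rad or lifted more than 12 mm (distance of soap_dish from where it was at the start of the episode above 0.025 m or angle between soap_dish's own z axis and vertical above 0.15 rad or z of soap_dish in the frame of shelf above 0.112 m).
It fails at once if the soap is lifted or knocked off the grid (z of soap in the frame of soap_dish above 0.051 m or z of soap in the frame of soap_dish below 0.025 m).
It fails at once if the jar, toothbrush case or comb is moved more than 25 mm or lifted (distance of any of jar, brush_case, comb from where it was at the start of the episode above 0.025 m or z of any of jar, brush_case, comb in the frame of shelf above 0.112 m).
It also fails if it takes over 32 s, if anything falls off the work surface, if the arm or the gripper's body presses on something with over 40 N, if the wrist force passes 120 N, or if a joint passes its speed limit or range.

## Working session

There is one attempt and no reset: what is moved stays moved. The work goes in short steps, Python scripts to look and compute and a shell command to move; the robot and the scene stay as the last step left them, time stands still between calls to the robot, and variables do not carry over. Pictures are saved under pics/ and viewed, at most 10 in all, crops included, and the job is handed in when it is done.

```bash
mkdir -p pics
python3 - <<'E'
from plant import *
import cv2,numpy as np
s=state();print(s['t'],s['tool_pos'],s['eef_rot'],s['gripper_width'],tcp_to_grasp)
for n in ['top','side','wrist']:
    cv2.imwrite(f'pics/{n}0.png',get_image(n)[:,:,::-1])
    c=camera_info(n);print(n,{k:np.round(v,4).tolist() if not isinstance(v,str) else v for k,v in c.items()})
E
```

```text
0.0 [ 0.24092093 -0.60337735  0.40377065] [ 9.82021260e-01  1.88767802e-01 -1.89421303e-04 -9.62076297e-04] 0.08541222019838805 0.1547
top {'camera_matrix': [[594.2155, 0.0, 318.6419], [0.0, 594.2155, 244.8011], [0.0, 0.0, 1.0]], 'R': [[-0.0035, -0.9999, 0.0144], [-0.9936, 0.0018, -0.1127], [0.1127, -0.0147, -0.9935]], 't': [0.1068, 0.5506, 1.2292]}
side {'camera_matrix': [[489.5029, 0.0, 319.7359], [0.0, 489.5029, 232.146], [0.0, 0.0, 1.0]], 'R': [[-0.8448, -0.5347, 0.0211], [-0.3428, 0.5105, -0.7886], [0.4109, -0.6734, -0.6145]], 't': [0.5027, 0.201, 1.0129]}
wrist {'camera_matrix': [[371.6483, 0.0, 313.1263], [0.0, 371.6483, 240.5354], [0.0, 0.0, 1.0]], 'mount': [[0.0006, -0.9633, -0.2683, 0.0689], [1.0, 0.0005, 0.0004, -0.0001], [-0.0003, -0.2683, 0.9633, 0.0306], [0.0, 0.0, 0.0, 1.0]]}
```

View pics/top0.png

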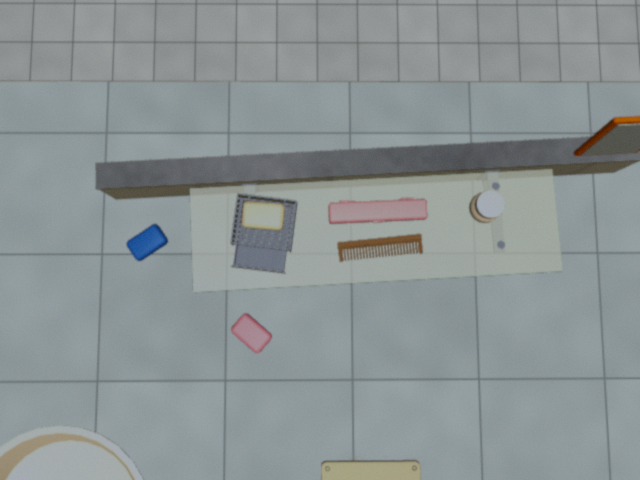

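View pics/side0.png

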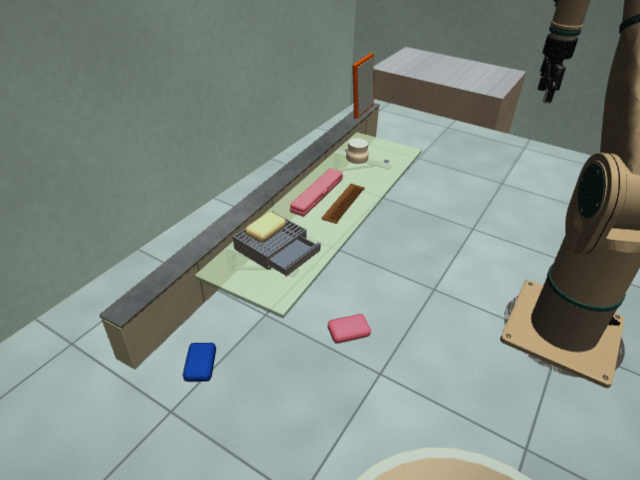

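The top view shows the dish housing at about (265,222), the soap on it at (263,215), and the tray at (260,258) pointing toward the robot. The case, comb and jar are to the right. I'll enlarge the dish.

Run:
```python
import cv2,numpy as np
a=cv2.imread('pics/top0.png')[185:285,220:310];b=cv2.imread('pics/side0.png')[205:280,225:330]
a=cv2.resize(a,None,fx=6,fy=6,interpolation=cv2.INTER_CUBIC)
cv2.imwrite('pics/topc.png',a)
```

```text
(no output)
```

View pics/topc.png

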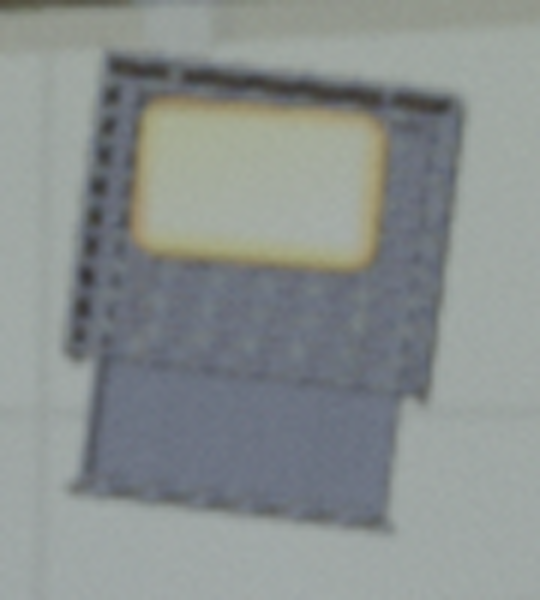

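In the enlarged crop, the lip runs from (78,487) to (390,526). The housing's top corners are near (72,355), (424,398), (462,100) and (108,55). I'll cast these to points.

```bash
cat > h.py <<'E'
import numpy as np
from plant import *
def cast(n,u,v,z):
    c=camera_info(n);R=np.array(c['R']);t=np.array(c['t']);o=-R.T@t
    d=R.T@np.linalg.inv(c['camera_matrix'])@[u,v,1]
    return o+d*(z-o[2])/d[2]
def proj(n,X):
    c=camera_info(n);p=np.array(c['camera_matrix'])@(np.array(c['R'])@X+c['t']);return p[:2]/p[2]
E
python3 - <<'E'
from h import *
f=lambda x,y,z:cast('top',220+(x+.5)/6-.5,185+(y+.5)/6-.5,z)
P=[f(78,487,.130),f(390,526,.130),f(72,355,.14),f(424,398,.14),f(462,100,.14),f(108,55,.14)]
for p in P:print(p.round(4))
print('lens',[np.linalg.norm(P[i]-P[j]) for i,j in[(0,1),(2,3),(3,4),(4,5),(5,2)]])
for i,j in[(0,1),(2,3),(5,4),]:
    d=P[j]-P[i];print(np.degrees(np.arctan2(d[0],-d[1])))
c=np.mean(P[2:],0);m=np.mean(P[:2],0);print('c',c,'lip',m, np.linalg.norm(c-m))
for p in P[:4]:print(proj('side',p))
E
```

```text
[0.499  0.2738 0.13  ]
[0.4861 0.1731 0.13  ]
[0.5408 0.275  0.14  ]
[0.5267 0.1618 0.14  ]
[0.624  0.1497 0.14  ]
[0.6389 0.2646 0.14  ]
lens [np.float64(0.1016135254100375), np.float64(0.11407812846752295), np.float64(0.09804293830144166), np.float64(0.11592024929479221), np.float64(0.09862846283333072)]
-7.2770908362183855
-7.115448650431198
-7.396421822365237
c [0.58258571 0.21278048 0.14      ] lip [0.49258276 0.22344946 0.13      ] 0.09118309717934135
[287.61725543 266.65065052]
[320.79174513 241.86696815]
[269.81902048 255.30761578]
[307.51143128 228.67555079]
```

```bash
python3 -m jog '[{"delta_pos":[6,5,0],"twist":-5},{"delta_pos":[11,10,0],"twist":-10},{"delta_pos":[15,15,0],"twist":-15},{"delta_pos":[18,20,0],"twist":-20},{"delta_pos":[21,25,0],"twist":-25},{"delta_pos":[24,30,0],"twist":-29},{"delta_pos":[26,35,0],"twist":-29},{"delta_pos":[27,40,0],"twist":-29},{"delta_pos":[27.2,45,0],"twist":-29},{"delta_pos":[27.2,50,0],"twist":-29},{"delta_pos":[27.2,55,0],"twist":-29},{"delta_pos":[27.2,60,0],"twist":-29},{"delta_pos":[27.2,65,0],"twist":-29},{"delta_pos":[27.2,70,0],"twist":-29},{"delta_pos":[27.2,75,0],"twist":-29},{"delta_pos":[27.2,79,0],"twist":-29},{"delta_pos":[27.2,82.5,0],"twist":-29},{"delta_pos":[27.2,82.5,0],"twist":-29},{"delta_pos":[27.2,82.5,0],"twist":-29},{"delta_pos":[27.2,82.5,0],"twist":-29}]' 0
python3 - <<'E'
from h import *
import cv2
s=state();print(s['t'],s['tool_pos'],s['eef_rot'],s['joint_positions'],s['gripper_width'])
cv2.imwrite('pics/wrist1.png',get_image('wrist')[:,:,::-1])
E
```

```text
t: 2.65
tool_pos: [0.5132, 0.2198, 0.4047]
eef_rot: [0.998, -0.064, -0.0, 0.0]
ft_force: [0.3, -0.5, -0.4]
gripper_width: 0.0002
grip_force: 0.0
2.65 [0.51322125 0.21975875 0.40470871] [ 9.97930103e-01 -6.43063166e-02 -1.48306452e-05  4.54243298e-04] [-0.5554708   0.49981768  0.15021291  1.78026287 -0.09303083  0.86885161
 -2.06269992] 0.0001784518239205371
```

View pics/wrist1.png

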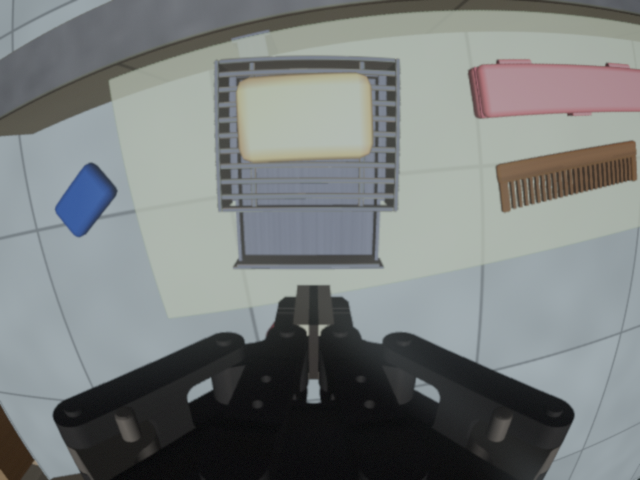

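The wrist view shows the lip's top edge at v≈263 (u 240–379), the housing's front top edge at v≈209 (u 217–397), and the closed fingertips at (313,288). I'll cast the wrist rays.

```bash
cat >> h.py <<'E'
from scipy.spatial.transform import Rotation as Ro
def wcast(u,v,z,s):
    c=camera_info('wrist');K=np.array(c['camera_matrix']);M=np.array(c['mount'])
    a=np.array([u-K[0,2],v-K[1,2]]);r=np.hypot(*a);th=r/K[0,0]
    d=np.r_[a/r*np.sin(th),np.cos(th)]
    R=Ro.from_quat(s['eef_rot']).as_matrix()
    o=np.array(s['tool_pos'])+R@M[:3,3];d=R@M[:3,:3]@d
    return o+d*(z-o[2])/d[2]
E
python3 - <<'E'
from h import *
import cv2
s=state();R=Ro.from_quat(s['eef_rot']).as_matrix();print('xt',R[:,0],'yaw',np.degrees(np.arctan2(R[1,0],R[0,0])))
im=cv2.imread('pics/wrist1.png',0)
for u in(255,310,365):print(u,im[200:275,u].tolist())
P={k:wcast(*k,s) for k in[(240,264,.132),(310,263,.132),(379,264,.132),(217,209,.139),(397,209,.139),(217,60,.139),(399,60,.139),(313,288,.232)]}
for k,p in P.items():
    q=p-s['tool_pos'];print(k,p.round(4),'tool xy',(R.T@q)[:2].round(4))
E
```

```text
xt [ 9.91736196e-01 -1.28293818e-01  1.17838807e-04] yaw -7.371009762448997
255 [124, 126, 126, 126, 127, 122, 107, 106, 121, 128, 129, 133, 130, 128, 128, 128, 129, 128, 128, 129, 129, 129, 129, 129, 129, 128, 129, 129, 130, 128, 128, 128, 129, 128, 128, 128, 129, 129, 129, 129, 130, 129, 129, 129, 128, 129, 129, 129, 129, 129, 130, 129, 129, 126, 109, 87, 75, 72, 73, 72, 72, 74, 74, 82, 106, 124, 127, 124, 130, 157, 173, 177, 177, 177, 177]
310 [130, 129, 129, 125, 111, 84, 83, 113, 125, 127, 126, 127, 129, 129, 129, 129, 129, 130, 129, 129, 130, 129, 129, 129, 130, 130, 130, 130, 130, 130, 130, 130, 130, 130, 130, 129, 130, 130, 130, 130, 131, 131, 131, 130, 131, 131, 130, 131, 131, 131, 131, 131, 132, 128, 113, 86, 70, 67, 68, 69, 68, 68, 69, 78, 102, 124, 128, 129, 137, 158, 172, 176, 177, 177, 177]
365 [130, 131, 130, 126, 108, 86, 83, 107, 124, 129, 126, 124, 129, 130, 130, 130, 131, 131, 130, 129, 130, 130, 130, 130, 131, 131, 131, 131, 131, 131, 131, 131, 131, 131, 131, 130, 131, 131, 131, 131, 131, 132, 132, 131, 131, 131, 131, 131, 131, 131, 131, 131, 131, 127, 108, 82, 70, 70, 70, 72, 72, 72, 76, 93, 114, 128, 130, 130, 145, 170, 177, 178, 178, 178, 178]
(240, 264, 0.132) [0.5042 0.2728 0.132 ] tool xy [-0.0157 -0.0515]
(310, 263, 0.132) [0.4989 0.2242 0.132 ] tool xy [-0.0148 -0.0026]
(379, 264, 0.132) [0.4919 0.1766 0.132 ] tool xy [-0.0156  0.0455]
(217, 209, 0.139) [0.546  0.2797 0.139 ] tool xy [ 0.0248 -0.0637]
(397, 209, 0.139) [0.5308 0.1626 0.139 ] tool xy [0.0247 0.0544]
(217, 60, 0.139) [0.6427 0.2652 0.139 ] tool xy [ 0.1225 -0.0617]
(399, 60, 0.139) [0.6274 0.1506 0.139 ] tool xy [0.122  0.0539]
(313, 288, 0.232) [0.522  0.2191 0.232 ] tool xy [ 0.0088 -0.0005]
```

The lip's inner face is 15 mm behind the tool axis and the housing 25 mm ahead, so the tray is about 4 mm out. Yaw is aligned. I'll shift 4 mm forward and go down.

```bash
python3 -m jog '[{"delta_pos":[0.4,0.1,0],"twist":0},{"delta_pos":[0.4,0.1,-3],"twist":0},{"delta_pos":[0.4,0.1,-6],"twist":0},{"delta_pos":[0.4,0.1,-7.5],"twist":0},{"delta_pos":[0.4,0.1,-8],"twist":0},{"delta_pos":[0.4,0.1,-8],"twist":0}]' 0
python3 - <<'E'
from h import *
import cv2
s=state();R=Ro.from_quat(s['eef_rot']).as_matrix();print(s['tool_pos'])
w=get_image('wrist')[:,:,::-1];cv2.imwrite('pics/wrist2.png',w)
E
```

```text
t: 3.45
tool_pos: [0.5174, 0.2223, 0.3251]
eef_rot: [0.998, -0.063, 0.0, -0.0]
ft_force: [0.2, 0.3, 0.5]
gripper_width: 0.0001
grip_force: 0.0
[0.51738122 0.22232233 0.32512715]
```

View pics/wrist2.png

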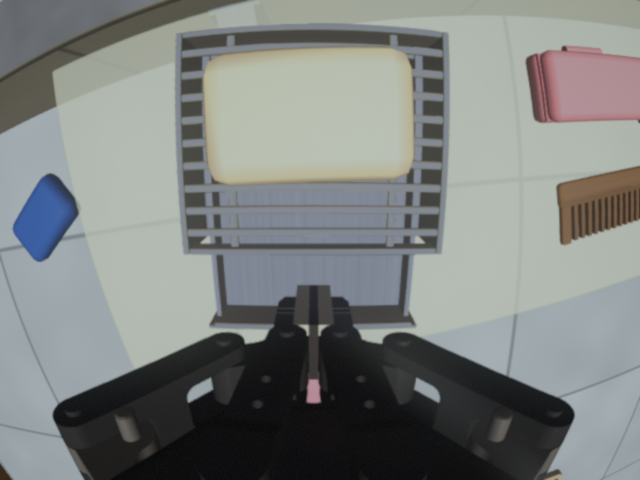

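The fingertips at (313,288) sit above the gap, with the lip at v≈320 behind them and the housing edge at v≈252 ahead. They are centred, so I'll continue down to the hook depth.

```bash
python3 - <<'E'
from h import *
s=state();R=Ro.from_quat(s['eef_rot']).as_matrix()
for k in[(225,319,.132),(400,319,.132),(190,252,.139),(440,252,.139)]:
    print(k,(R.T@(wcast(*k,s)-s['tool_pos']))[:2].round(4))
E
python3 -m jog '[{"delta_pos":[0,0,-1],"twist":0},{"delta_pos":[0,0,-2],"twist":0},{"delta_pos":[0,0,-3],"twist":0},{"delta_pos":[0,0,-3.5],"twist":0},{"delta_pos":[0,0,-3.5],"twist":0},{"delta_pos":[0,0,-3.5],"twist":0}]' 0
```

```text
(225, 319, 0.132) [-0.0175 -0.0446]
(400, 319, 0.132) [-0.0174  0.0431]
(190, 252, 0.139) [ 0.0199 -0.0567]
(440, 252, 0.139) [0.02   0.0576]
t: 4.25
tool_pos: [0.5172, 0.2224, 0.2899]
eef_rot: [0.998, -0.063, 0.0, -0.0]
ft_force: [-0.2, 0.3, -0.1]
gripper_width: -0.0002
grip_force: 0.0
```

```bash
python3 -m jog '[{"delta_pos":[-0.5,0.06,0],"twist":0},{"delta_pos":[-1,0.13,0],"twist":0},{"delta_pos":[-1.5,0.19,0],"twist":0},{"delta_pos":[-2,0.26,0],"twist":0},{"delta_pos":[-2.5,0.32,0],"twist":0},{"delta_pos":[-3,0.39,0],"twist":0},{"delta_pos":[-3.5,0.45,0],"twist":0},{"delta_pos":[-4,0.52,0],"twist":0},{"delta_pos":[-4.5,0.58,0],"twist":0},{"delta_pos":[-4.8,0.62,0],"twist":0},{"delta_pos":[-5,0.64,0],"twist":0},{"delta_pos":[-5,0.64,0],"twist":0}]' 0
python3 - <<'E'
from h import *
import cv2
s=state();print(s['ft_force'])
w=get_image('wrist')[:,:,::-1];cv2.imwrite('pics/wrist3.png',w)
E
```

```text
t: 5.75
tool_pos: [0.4667, 0.2288, 0.2896]
eef_rot: [0.998, -0.063, -0.0, 0.0]
ft_force: [-0.1, -1.5, 0.3]
gripper_width: -0.0002
grip_force: 0.0
[-0.05296996 -1.52275479  0.27392885]
```

View pics/wrist3.png

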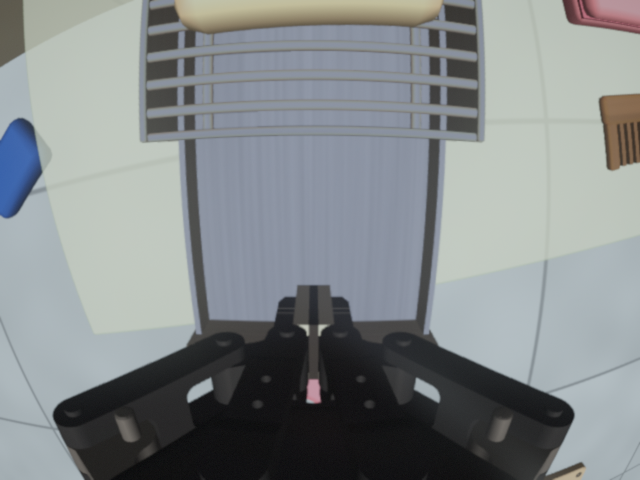

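The tray has followed: the housing edge is now at v≈139 and the lip's inner bottom at v≈322, behind the fingers. I'll check that the dish stayed and work out the remaining draw.

Run:
```python
from h import *
s=state();R=Ro.from_quat(s['eef_rot']).as_matrix()
for k in[(143,140,.139),(482,140,.139),(210,322,.110),(415,322,.110),(200,334,.124),(430,334,.124)]:
    p=wcast(*k,s);print(k,p.round(4),(R.T@(p-s['tool_pos']))[:2].round(4))
```

```text
(143, 140, 0.139) [0.5445 0.278  0.139 ] [ 0.071  -0.0587]
(482, 140, 0.139) [0.5299 0.163  0.139 ] [0.0711 0.0573]
(210, 322, 0.11) [0.4608 0.2781 0.11  ] [-0.012  -0.0483]
(415, 322, 0.11) [0.4489 0.1837 0.11  ] [-0.0119  0.0468]
(200, 334, 0.124) [0.4623 0.2787 0.124 ] [-0.0106 -0.049 ]
(430, 334, 0.124) [0.4498 0.1805 0.124 ] [-0.0106  0.0499]
```

The tray is now about 46 mm out and the dish hasn't moved. I'll draw the last part slowly and watch the force.

```bash
python3 -m jog '[{"delta_pos":[-0.2,0.03,0],"twist":0},{"delta_pos":[-0.4,0.05,0],"twist":0},{"delta_pos":[-0.6,0.08,0],"twist":0},{"delta_pos":[-0.7,0.09,0],"twist":0},{"delta_pos":[-0.7,0.09,0],"twist":0}]' 0; python3 -m jog '[{"delta_pos":[-0.1,0.01,0],"twist":0},{"delta_pos":[-0.2,0.03,0],"twist":0},{"delta_pos":[-0.2,0.03,0],"twist":0}]' 0
python3 - <<'E'
from h import *
import cv2
w=get_image('wrist')[:,:,::-1];cv2.imwrite('pics/wrist4.png',w)
E
```

```text
t: 6.42
tool_pos: [0.4598, 0.2296, 0.2897]
eef_rot: [0.998, -0.063, -0.0, 0.0]
ft_force: [1.0, 0.4, 0.3]
gripper_width: 0.0002
grip_force: 0.1
t: 6.8
tool_pos: [0.4579, 0.2299, 0.2897]
eef_rot: [0.998, -0.063, -0.0, 0.0]
ft_force: [0.2, 0.1, 0.0]
gripper_width: -0.0
grip_force: 0.2
```

View pics/wrist4.png

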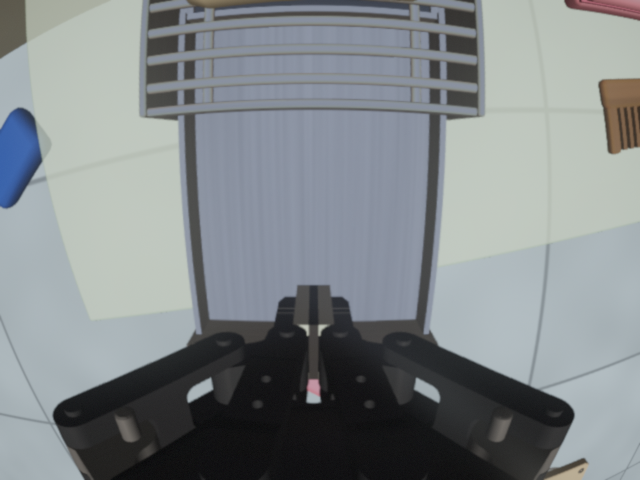

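The housing edge is now at v≈115, and the back rim of the tray shows at v≈10 under the grid.

```bash
python3 - <<'E'
from h import *
s=state();R=Ro.from_quat(s['eef_rot']).as_matrix()
for k in[(143,115,.139),(482,115,.139),(210,322,.110)]:
    p=wcast(*k,s);print(k,p.round(4),(R.T@(p-s['tool_pos']))[:2].round(4))
E
python3 -m jog '[{"delta_pos":[-0.1,0.01,0],"twist":0},{"delta_pos":[-0.2,0.03,0],"twist":0},{"delta_pos":[-0.3,0.04,0],"twist":0},{"delta_pos":[-0.3,0.04,0],"twist":0}]' 0
python3 - <<'E'
from h import *
import cv2
w=get_image('wrist')[:,:,::-1];cv2.imwrite('pics/wrist5.png',w)
# row shift between frames on housing front strip
a=cv2.imread('pics/wrist4.png',0)[95:125,330:400];b=cv2.cvtColor(w,cv2.COLOR_BGR2GRAY)
r=cv2.matchTemplate(b[60:140,325:405],a,cv2.TM_CCOEFF_NORMED);_,m,_,l=cv2.minMaxLoc(r);print(m,'row shift',l[1]-35)
E
```

```text
(143, 115, 0.139) [0.5443 0.2779 0.139 ] [ 0.0797 -0.0585]
(482, 115, 0.139) [0.5298 0.1632 0.139 ] [0.0798 0.0571]
(210, 322, 0.11) [0.4519 0.2793 0.11  ] [-0.0121 -0.0483]
t: 7.35
tool_pos: [0.4557, 0.2303, 0.2898]
eef_rot: [0.998, -0.063, 0.001, -0.0]
ft_force: [4.9, -0.4, -2.7]
gripper_width: 0.0003
grip_force: 2.2
0.9587243795394897 row shift -4
```

The 4.9 N reading means the tray is at its stop, with the dish barely moved. I'll free the finger, go straight up and check.

```bash
python3 -m jog '[{"delta_pos":[0.3,-0.04,0],"twist":0},{"delta_pos":[0.8,-0.1,0],"twist":0},{"delta_pos":[1.4,-0.18,0],"twist":0},{"delta_pos":[1.4,-0.18,0],"twist":0},{"delta_pos":[1.4,-0.18,2],"twist":0},{"delta_pos":[1.4,-0.18,5],"twist":0},{"delta_pos":[1.4,-0.18,9],"twist":0},{"delta_pos":[1.4,-0.18,12],"twist":0},{"delta_pos":[1.4,-0.18,12],"twist":0},{"delta_pos":[1.4,-0.18,12],"twist":0}]' 0
python3 - <<'E'
from h import *
import cv2
s=state();print(s['tool_pos'])
cv2.imwrite('pics/wrist6.png',get_image('wrist')[:,:,::-1])
E
```

```text
t: 8.65
tool_pos: [0.4685, 0.2284, 0.409]
eef_rot: [0.998, -0.063, -0.001, 0.0]
ft_force: [-0.3, -0.7, -0.2]
gripper_width: 0.0
grip_force: 0.0
[0.46849311 0.22839763 0.40901359]
```

View pics/wrist6.png

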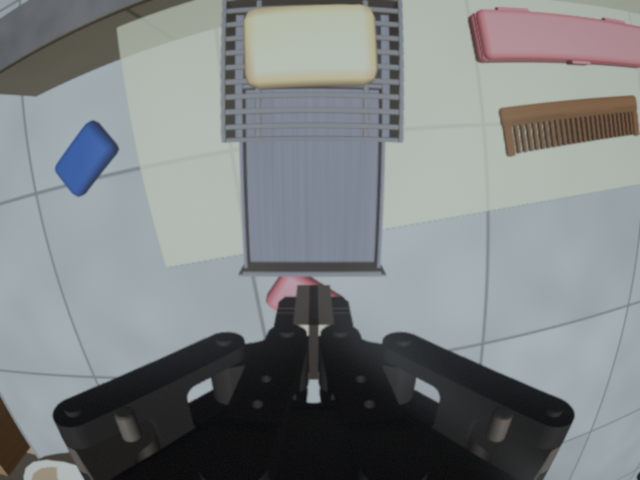

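The tray is out, with its lip at v≈270 and the housing front at v≈141. The soap is still on the grid and the hand is clear. I'll check the numbers and hand in.

Run:
```python
from h import *
s=state();R=Ro.from_quat(s['eef_rot']).as_matrix()
h=[wcast(224,141,.139,s),wcast(402,141,.139,s)];l=[wcast(246,270,.132,s),wcast(382,270,.132,s)]
g=R[:,0]@(np.mean(h,0)-np.mean(l,0));print(np.round(h,4),'joint mm',g*1e3-36)
if g>.036+.049: print(hand_in())
```

```text
[[0.5437 0.2771 0.139 ]
 [0.5293 0.1628 0.139 ]] joint mm 54.66296555217369
the job is handed in; nothing more can be done
None
```

The drip tray is drawn out to its stop (about 54.7 mm of 55 by the wrist camera), the dish moved only about 1–2 mm with the soap still on its grid, and the job is handed in with the hand clear; no verdict was returned.

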